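# Set the stock tags of the parts bins

## Robot

A 7-joint arm with a two-finger parallel gripper is mounted at the origin on a cart in front of the work surface, level with it; the furniture and walls round the work are solid. World frame = base frame: x ahead of the robot, y to its left, z up, the work surface at z = 0. Lengths are in m, angles in rad, forces in N, time in s.
With the tool pointing down it reaches from about 0.425 to 0.875 m from the base axis. Payload 4.7 kg.
Tool frame: the origin (TCP) lies on the centre line of the jaws, within the pads' length; the fingertips stand 19 mm ahead of it and the grasp point (between the pads) is the TCP; x points along the fingers, z is the direction in which the jaws open and shut, and the axes are right-handed (so a half turn about x gives the same grasp; the last joint's range is limited). The gripper opens to 87 mm and grips with 3 to 60 N. Pads are 19 mm wide; open, the fingers measure 117 mm over their backs; the gripper's body (75 mm by 190 mm) begins 51 mm behind the grasp point.
Start: joints at [1.143, 0.321, -0.07, 1.45, 0.023, 1.371, -0.057], TCP at [0.278, -0.588, 0.242] pointing down, gripper open.
Joint ranges: [-2.86, 2.86], [-0.3, 2.09], [-1.38, 1.24], [0.06, 2.45], [-1.56, 4.7], [0.09, 2.05], [-2.69, 2.69]. Speed limits (rad/s): [2.57, 2.57, 3.14, 3.14, 3.14, 3.14, 3.14].

## Interface

Orientations are given as a rotation vector (axis times angle).
In Python, from bench import get_state, get_image, camera_info, close_job gives the robot as it stands.
- The arm moves only by the tool jog_arm, never from a script. Its argument "targets" is a list of rows, each a list of 7 numbers: the turn, a rotation vector about the tool's x, y, z in degrees, then the shift along the tool's x, y, z in cm, then the finger opening in cm, from 0 to 8.7. In form: [[wx, wy, wz, tx, ty, tz, jaw], ...]. A call has 1 to 10 rows; each row shifts and turns the commanded pose from where the row before left it, along the tool's axes as they then stand; what a row does not reach is not made up. A row lasts 1/8 s, in which the tool goes at most 62.5 mm and 10.7 degrees, less where a joint would pass 70% of its speed; a pose out of reach is approached as far as the arm can. A call is refused whole if a number of a shift passes 6.25 or a number of a turn 10.7, either way. A call with a gripper value outside its range is refused whole. The fingers move at their own pace and stop on an object; "squeeze" is the grip in N (left out, the last holds). Time passes only in rows, so rows that do not move let the fingers close. It gives the time, the measured TCP pose, the force and the opening at its end, in the units of the state.
- get_state(): the state, without advancing time (a new reading comes with each control period).
- get_image(name): name is "side" or "top" or "wrist"; returns (picture, depth): 420x560x3 uint8, red, green, blue; 420x560 float32, m along the optical axis (not along the pixel's ray), 0 where there is no reading.
- camera_info(name): a dict with "intrinsics" (3x3 intrinsics, pixels), "world_from_camera" (4x4, takes a point from camera to world coordinates); the wrist camera has in their place "mount" (4x4, takes a point from camera to tool coordinates, whose origin is the TCP and whose axes are the tool frame's). Camera axes: x right, y up, looking along -z (the intrinsics and any distortion apply to the point x, -y, -z); pixel columns grow to the right and rows downward; lengths in m; the calibration is good to about 2 mm. A picture is of the moment at which its call begins: read the wrist's pose just before it. camera_info takes no time and is no camera call.
- close_job(): hands the job in, once; it reports no verdict.
The state is a dict: "time": time; "joint_positions": joint angles; "qd": joint speeds; "joint_torque": joint torques, N m; "position": TCP position; "tool_rot": TCP orientation; "ft_force": force on the tool from outside, world axes, zero at the start; "torque": the same for the moment, N m; "grip_width": opening from 0.0 (shut) to 1.0 (fully open).
Only numpy, scipy, OpenCV 4.12 (cv2) and the standard library are available. Lean on these libraries where they do the work, as an engineer would, in place of code of your own. Each camera call takes 0.05 s, during which the arm holds its last target.

## Task

Set the three hinged stock tags in front of the parts bins so that they match the bins: a full bin's tag must rest leaned back toward its bin, showing the ring face to the robot, and the empty bin's tag must rest leaned forward, with the bar face up. Tip each tag that is wrong over with a gentle push of the fingertips, without pinching anything; leave a tag that is already right as it is, and do not shift the bins or the things lying around.

Things in the scene. Friction and masses are not known exactly. Their poses are not given: they have to be found in the camera images.
- board: fixed plywood base board of the stock rack, 254 x 410 x 10 mm, lying flat on the bench; origin on its underside, 52 mm behind its front edge and midway along its length. x points away from the robot, y along the row of three stations. It may be turned a little about the vertical
- station_1: fixed sheet-steel station on the board (plate 240 x 112 x 4 mm) with hinged tag_1 at its front and bin_1 behind; the three stand in a row 128 mm apart, in any order. Origin on its underside below the tag's hinge; x from tag to bin, y along the hinge, z up; plate from x = -42 to 198 mm. Two 4 mm cheeks at y = +-37 mm reach 9 mm above the hinge
- tag_1 (a joint): lean of tag_1: 0 upright; +0.61 rad = resting leaned back toward its bin (ring face up and toward the robot: 'full'); -0.61 rad = resting leaned forward toward the robot (bar face up: 'reorder'). Free light hinge (tag 45 g; under 1 N near the free edge tips it); once past upright the tag falls to its stop by itself
- tag_1_hinge (a point): middle of the hinge axis of tag_1, 50 mm above the station's underside (60 mm above the bench); axes as the station's (x toward the bin, y along the hinge)
- tag_1_edge (a point): middle of the free edge of tag_1, a plain aluminium plate 60 mm wide, 4 mm thick, edge 75 mm from the hinge; dark ring mark (41 mm) on one face, dark bar (44 x 10 mm) on the other. Resting, the edge is 43 mm to one side of the hinge and 61 mm above it. Axes turn with the tag: z hinge to edge, x from ring face to bar face
- bin_1: loose blue open-fronted parts bin, 168 x 106 x 71 mm, on the seat of station_1 behind its tag; full of nuts and bolts. Origin under its middle, about 122 mm behind the tag's hinge; front wall 33 mm high at x = -82 mm, back at x = 68 mm, sides 71 mm high
- station_2: fixed sheet-steel station on the board (plate 240 x 112 x 4 mm) with hinged tag_2 at its front and bin_2 behind; the three stand in a row 128 mm apart, in any order. Origin on its underside below the tag's hinge; x from tag to bin, y along the hinge, z up; plate from x = -42 to 198 mm. Two 4 mm cheeks at y = +-37 mm reach 9 mm above the hinge
- tag_2 (a joint): lean of tag_2: 0 upright; +0.61 rad = resting leaned back toward its bin (ring face up and toward the robot: 'full'); -0.61 rad = resting leaned forward toward the robot (bar face up: 'reorder'). Free light hinge (tag 45 g; under 1 N near the free edge tips it); once past upright the tag falls to its stop by itself
- tag_2_hinge (a point): middle of the hinge axis of tag_2, 50 mm above the station's underside (60 mm above the bench); axes as the station's (x toward the bin, y along the hinge)
- tag_2_edge (a point): middle of the free edge of tag_2, a plain aluminium plate 60 mm wide, 4 mm thick, edge 75 mm from the hinge; dark ring mark (41 mm) on one face, dark bar (44 x 10 mm) on the other. Resting, the edge is 43 mm to one side of the hinge and 61 mm above it. Axes turn with the tag: z hinge to edge, x from ring face to bar face
- bin_2: loose blue open-fronted parts bin, 168 x 106 x 71 mm, on the seat of station_2 behind its tag; EMPTY: the bare floor shows. Origin under its middle, about 122 mm behind the tag's hinge; front wall 33 mm high at x = -82 mm, back at x = 68 mm, sides 71 mm high
- station_3: fixed sheet-steel station on the board (plate 240 x 112 x 4 mm) with hinged tag_3 at its front and bin_3 behind; the three stand in a row 128 mm apart, in any order. Origin on its underside below the tag's hinge; x from tag to bin, y along the hinge, z up; plate from x = -42 to 198 mm. Two 4 mm cheeks at y = +-37 mm reach 9 mm above the hinge
- tag_3 (a joint): lean of tag_3: 0 upright; +0.61 rad = resting leaned back toward its bin (ring face up and toward the robot: 'full'); -0.61 rad = resting leaned forward toward the robot (bar face up: 'reorder'). Free light hinge (tag 45 g; under 1 N near the free edge tips it); once past upright the tag falls to its stop by itself
- tag_3_hinge (a point): middle of the hinge axis of tag_3, 50 mm above the station's underside (60 mm above the bench); axes as the station's (x toward the bin, y along the hinge)
- tag_3_edge (a point): middle of the free edge of tag_3, a plain aluminium plate 60 mm wide, 4 mm thick, edge 75 mm from the hinge; dark ring mark (41 mm) on one face, dark bar (44 x 10 mm) on the other. Resting, the edge is 43 mm to one side of the hinge and 61 mm above it. Axes turn with the tag: z hinge to edge, x from ring face to bar face
- bin_3: loose blue open-fronted parts bin, 168 x 106 x 71 mm, on the seat of station_3 behind its tag; full of nuts and bolts. Origin under its middle, about 122 mm behind the tag's hinge; front wall 33 mm high at x = -82 mm, back at x = 68 mm, sides 71 mm high
- oil_can: bystander: small oil can, 62 x 72 mm body, 123 mm high with its spout, standing on the bench; origin at its foot
- cast_boss: bystander: dark flanged casting, 50 mm across, 30 mm high; origin at its foot
- deburr_tool: bystander: deburring tool lying on the bench, 118 mm long (along its y), 17 mm high; origin under its middle

How it is judged:
At the end, for the whole second after the job is handed in: both full bins' tags rest leaned back (tag_1 and tag_3 above +0.5 rad), the empty bin's tag rests leaned forward (tag_2 below -0.5 rad), all still (under 0.1 rad/s); the bins are within 12 mm and the bystanders within 15 mm of where they started (value of joint each of tag_1, tag_3 above 0.5 rad and value of joint tag_2 below -0.5 rad and velocity of joint tag_1 between -0.1 and 0.1 rad/s and distance of each of bin_1, bin_2, bin_3 from where it was at the start of the episode below 0.012 m and velocity of joint tag_2 between -0.1 and 0.1 rad/s and velocity of joint tag_3 between -0.1 and 0.1 rad/s and distance of each of oil_can, cast_boss, deburr_tool from where it was at the start of the episode below 0.015 m); the robot touches nothing.
It fails at once if a tag that was already right is tipped (value of joint tag_3 below 0.3 rad).
It fails at once if a tag or its station is pushed or pinched with more than 25 N (contact force between any of the fingers, the arm and station_1 above 25 N or contact force between any of the fingers, the arm and station_2 above 25 N or contact force between any of the fingers, the arm and station_3 above 25 N).
It fails at once if a bin is shifted or lifted by more than 20 mm (distance of any of bin_1, bin_2, bin_3 from where it was at the start of the episode above 0.02 m).
It fails at once if a bystander is shifted by more than 25 mm (distance of any of oil_can, cast_boss, deburr_tool from where it was at the start of the episode above 0.025 m).
It also fails if it takes over 64 s, if anything falls off the work surface, if the arm or the gripper's body presses on something with over 40 N, if the wrist force passes 120 N, or if a joint passes its speed limit or range.

## Working session

There is one attempt and no reset: what is moved stays moved. The work goes in short steps, Python scripts to look and compute and a tool call to move; the robot and the scene stay as the last step left them, time stands still between calls to the robot, and variables do not carry over. Pictures are saved under pics/ and viewed, and the job is handed in when it is done.

Besides the shell and the picture viewer there is one more tool, called by a JSON object that holds its "api" and its "payload", one argument or row to a line. jog_arm: Moves the arm, as the interface text tells. Its arguments: {"type":"object","properties":{"targets":{"type":"array"},"squeeze":{"type":"number"}},"required":["targets"]}

```bash
mkdir -p pics; python3 - <<'E'
from bench import *
import cv2,numpy as np
s=get_state();print({k:np.round(v,3).tolist() for k,v in s.items()})
for n in ["side","top"]:
    im,d=get_image(n);cv2.imwrite(f"pics/{n}0.png",im[:,:,::-1]);np.save(f"{n}d.npy",d)
    c=camera_info(n);print(n,c)
print(camera_info("wrist"))
E
```

```text
{'time': 0.0, 'joint_positions': [1.143, 0.322, -0.07, 1.452, 0.023, 1.371, -0.057], 'qd': [-0.0, -0.001, -0.002, 0.0, -0.001, 0.0, 0.001], 'joint_torque': [-0.0, -49.128, -0.404, -31.253, -0.064, 0.044, 0.0], 'position': [0.278, -0.587, 0.24], 'tool_rot': [0.879, 1.388, -0.877], 'ft_force': [0.144, -0.101, 0.187], 'torque': [0.056, -0.017, -0.015], 'grip_width': 1.001}
side {'intrinsics': array([[391.69312311,   0.        , 280.12016897],
       [  0.        , 391.69312311, 209.91591845],
       [  0.        ,   0.        ,   1.        ]]), 'world_from_camera': array([[-0.99187682,  0.06225984, -0.11092382,  0.34418667],
       [-0.12595225, -0.60265438,  0.78799983,  0.90418887],
       [-0.01778798,  0.79556986,  0.60560068,  0.77074998],
       [ 0.        ,  0.        ,  0.        ,  1.        ]])}
top {'intrinsics': array([[524.3624974 ,   0.        , 276.8000299 ],
       [  0.        , 524.3624974 , 207.60800835],
       [  0.        ,   0.        ,   1.        ]]), 'world_from_camera': array([[-0.01486443,  0.99033711, -0.13788205,  0.31687329],
       [-0.9997993 , -0.01286866,  0.01535469,  0.04756351],
       [ 0.01343196,  0.13808261,  0.99032963,  1.23209186],
       [ 0.        ,  0.        ,  0.        ,  1.        ]])}
{'intrinsics': array([[291.49050529,   0.        , 283.25222132],
       [  0.        , 291.49050529, 208.74065893],
       [  0.        ,   0.        ,   1.        ]]), 'mount': array([[-2.15650483e-04,  3.02648377e-01, -9.53102258e-01,
        -1.45015020e-01],
       [ 4.06966281e-04,  9.53102227e-01,  3.02648275e-01,
         8.36059332e-02],
       [ 9.99999894e-01, -3.22614234e-04, -3.28704641e-04,
         1.85858698e-04],
       [ 0.00000000e+00,  0.00000000e+00,  0.00000000e+00,
         1.00000000e+00]])}
```

View pics/side0.png

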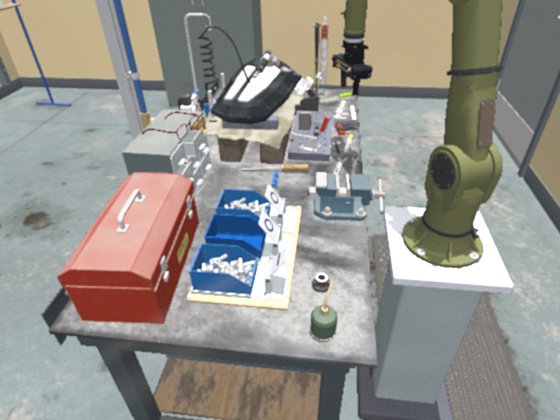

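View pics/top0.png

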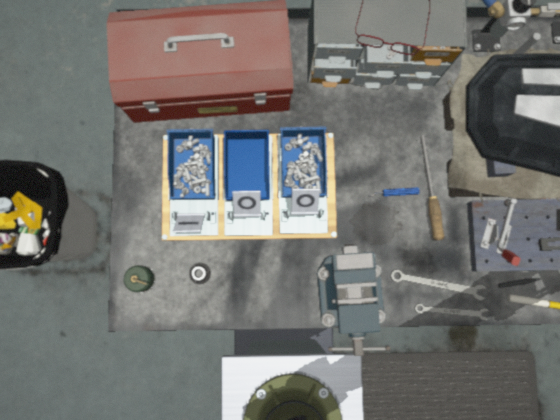

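The top view shows three stations. The left one (190,165) is full, with its tag leaned forward showing the bar, so it is wrong. The middle one (246,165) is empty, with its tag leaned back showing the ring, so it is wrong too. The right one (303,165) is full with the ring showing, which is right. The can is at (138,278) and the boss at (199,273). Next I'll measure from enlarged crops.

```bash
cat > h.py <<'E'
import numpy as np
from bench import *
def P(n,u,v,d):
    c=camera_info(n);K=np.array(c['intrinsics']);T=np.array(c['world_from_camera'])
    x=(u-K[0,2])/K[0,0]*d;y=(v-K[1,2])/K[1,1]*d
    return (T@[x,-y,-d,1])[:3]
def Z(n,u,v,z): # pixel at known height
    a=P(n,u,v,0.0);b=P(n,u,v,1.0);t=(z-a[2])/(b[2]-a[2]);return a+t*(b-a)
def grid(n,D):
    c=camera_info(n);K=np.array(c['intrinsics']);T=np.array(c['world_from_camera'])
    v,u=np.mgrid[0:420,0:560];X=np.stack([(u-K[0,2])/K[0,0]*D,-(v-K[1,2])/K[1,1]*D,-D,np.ones_like(D)],-1)
    return (X@T.T)[...,:3]
E
python3 - <<'E'
import cv2,numpy as np
from h import *
im=cv2.imread("pics/top0.png")
cv2.imwrite("pics/topc.png",cv2.resize(im[120:300,110:350],None,fx=3.3,fy=3.3,interpolation=cv2.INTER_CUBIC))
D=np.load("topd.npy");W=grid("top",D)
for u,v in [(190,222),(246,204),(305,201),(138,278),(199,273),(360,260)]: print(u,v,W[v,u].round(3))
for c in [(164,239),(336,237),(333,133),(165,134)]: print(c,Z("top",*c,0.01).round(3))
E
```

```text
190 222 [0.446 0.22  0.093]
246 204 [0.485 0.097 0.091]
305 201 [ 0.489 -0.032  0.094]
138 278 [0.327 0.336 0.068]
199 273 [0.337 0.212 0.001]
360 260 [ 0.358 -0.147  0.103]
(164, 239) [0.417 0.292 0.01 ]
(336, 237) [ 0.416 -0.109  0.01 ]
(333, 133) [ 0.666 -0.109  0.01 ]
(165, 134) [0.668 0.294 0.01 ]
```

View pics/topc.png

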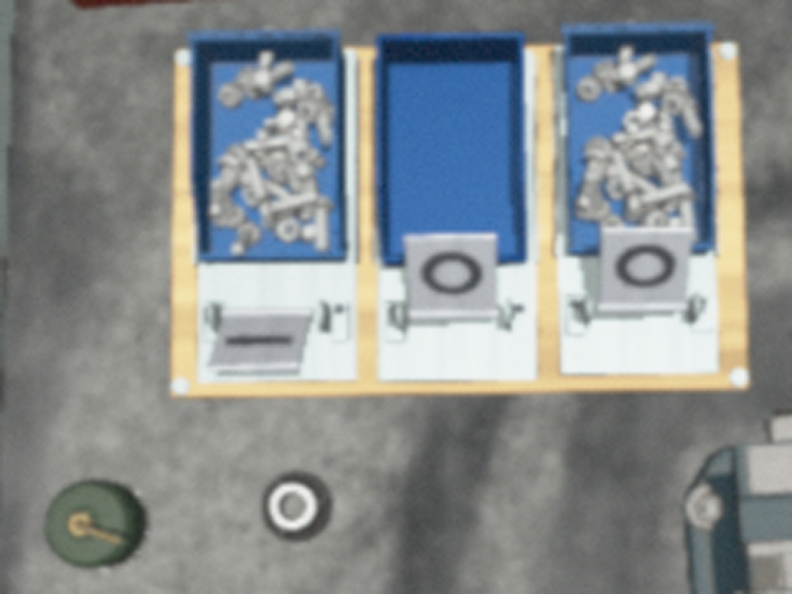

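```bash
python3 - <<'E'
import cv2,numpy as np
from h import *
from scipy.spatial.transform import Rotation as R
s=get_state();print(R.from_rotvec(s['tool_rot']).as_matrix().round(3))
W=grid("top",np.load("topd.npy"))
# path max height
for y in np.arange(-.6,.3,.1):
    m=(abs(W[...,1]-y)<.08)&(W[...,0]>.25)&(W[...,0]<.65)&(W[...,2]<.6);print(round(y,1),W[m][:,2].max().round(3) if m.any() else None)
for k,y0 in enumerate([.22,.0925,-.0355]):
    for n in ["top","side"]:
        V=grid(n,np.load(n+"d.npy"));m=(abs(V[...,1]-y0)<.022)&(V[...,0]>.41)&(V[...,0]<.54)&(V[...,2]>.075)
        q=V[m];print(y0,n,len(q),q[q[:,2]>.105].mean(0).round(3),q.min(0).round(3),q.max(0).round(3))
m=(W[...,2]>.08)&(W[...,0]>.55)&(W[...,0]<.66)&(W[...,1]>-.12)&(W[...,1]<.3);print('bin top',np.percentile(W[m][:,2],[50,95]))
E
```

```text
[[-0.001  0.904  0.428]
 [ 0.002  0.428 -0.904]
 [-1.    -0.    -0.002]]
-0.6 0.229
-0.5 0.23
-0.4 0.23
-0.3 0.202
-0.2 0.11
-0.1 0.125
-0.0 0.125
0.1 0.126
0.2 0.126
0.22 top 279 [0.43  0.22  0.115] [0.423 0.198 0.075] [0.459 0.242 0.126]
0.22 side 151 [0.432 0.221 0.117] [0.425 0.198 0.075] [0.462 0.242 0.124]
0.0925 top 388 [0.501 0.093 0.114] [0.471 0.071 0.075] [0.509 0.114 0.124]
0.0925 side 176 [0.503 0.093 0.115] [0.475 0.071 0.075] [0.512 0.114 0.124]
-0.0355 top 376 [ 0.504 -0.034  0.114] [ 0.474 -0.057  0.075] [ 0.512 -0.014  0.125]
-0.0355 side 130 [ 0.506 -0.034  0.115] [ 0.477 -0.057  0.075] [ 0.515 -0.014  0.124]
bin top [0.08305265 0.08655977]
```

Heights and sizes agree with the given figures: hinge line at x≈0.468, tag centres at y≈0.220, 0.093 and −0.034. I'll raise, turn the tool so its y axis lies along world x, and close the empty fingers.

{"api": "jog_arm", "payload": {
  "targets": [
    [0,0,0,-4.5,0,0,4],
    [0,0,0,-4.5,0,0,0],
    [8.5,0,0,0,0,0,0],
    [8.5,0,0,0,0,0,0],
    [8.3,0,0,0,0,0,0],
    [0,0,0,0,0,0,0]
  ],
  "squeeze": 5
}}

```text
time: 0.85
position: [0.2778, -0.5874, 0.331]
tool_rot: [1.208, 1.211, -1.208]
ft_force: [0.7, -0.5, 0.7]
grip_width: 0.405
```

{"api": "jog_arm", "payload": {
  "targets": [
    [0,0,0,0,1.8,-4.8,0],
    [0,0,0,0,1.8,-4.8,0],
    [0,0,0,0,1.8,-4.8,0],
    [0,0,0,0,1.8,-4.8,0],
    [0,0,0,0,1.8,-4.8,0],
    [0,0,0,0,1.8,-4.8,0],
    [0,0,0,0,1.8,-4.8,0],
    [0,0,0,0,1.8,-4.8,0],
    [0,0,0,0,1.8,-4.8,0],
    [0,0,0,0,0,0,0]
  ]
}}

```text
time: 2.1
position: [0.4412, -0.1508, 0.3318]
tool_rot: [1.201, 1.214, -1.2]
ft_force: [-0.7, -1.1, -0.2]
grip_width: 0.006
```

{"api": "jog_arm", "payload": {
  "targets": [
    [0,0,0,0,2.0,-4.9,0],
    [0,0,0,0,2.0,-4.9,0],
    [0,0,0,0,2.0,-4.9,0],
    [0,0,0,0,2.0,-4.9,0],
    [0,0,0,0,2.0,-4.9,0],
    [0,0,0,0,0,0,0],
    [0,0,0,0,0,0,0]
  ]
}}

```text
time: 2.98
position: [0.5398, 0.0878, 0.331]
tool_rot: [1.208, 1.209, -1.21]
ft_force: [-0.2, -1.1, -0.4]
grip_width: 0.008
```

```bash
python3 - <<'E'
from bench import *
import cv2,numpy as np
for n in ["side","wrist"]:
    im,d=get_image(n);cv2.imwrite(f"pics/{n}1.png",im[:,:,::-1])
E
```

```text
(no output)
```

View pics/side1.png

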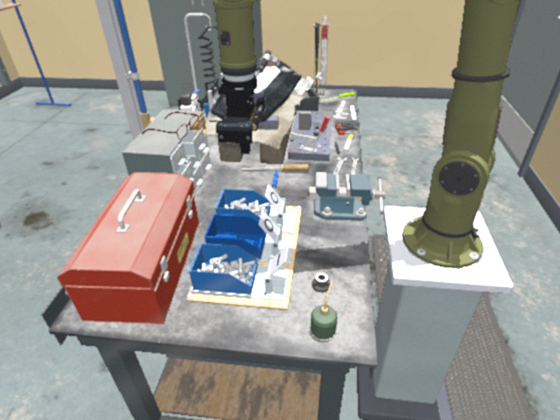

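View pics/wrist1.png

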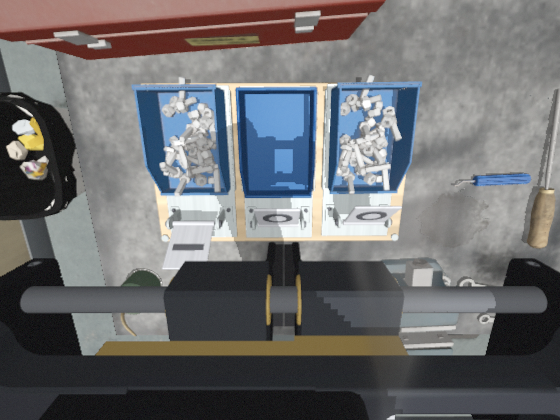

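```bash
python3 - <<'E'
from h import *
c=camera_info("side");T=np.linalg.inv(c['world_from_camera']);K=c['intrinsics']
for p in [(.54,.088,.331),(.54,.088,.312),(.512,.093,.121)]:
    q=T@[*p,1];print(K[0,0]*q[0]/-q[2]+K[0,2],K[1,1]*q[1]/q[2]+K[1,2])
E
```

```text
244.95506101336377 145.04555540192672
245.5247093696759 152.11802455086732
260.477637617074 216.47578404053513
```

The tool stands behind tag 2's edge, over the empty bin. Next I descend behind the tag, with the tip at z≈0.107.

{"api": "jog_arm", "payload": {
  "targets": [
    [0,0,0,5,0,-0.5,0],
    [0,0,0,5,0,0,0],
    [0,0,0,5,0,0,0],
    [0,0,0,3.5,0,0,0],
    [0,0,0,2.0,0,0,0],
    [0,0,0,0,0,0,0],
    [0,0,0,0,0,0,0]
  ]
}}

```text
time: 3.95
position: [0.5409, 0.0943, 0.1281]
tool_rot: [1.211, 1.207, -1.207]
ft_force: [0.4, 0.3, 0.1]
grip_width: 0.004
```

```bash
python3 - <<'E'
from bench import *
import cv2,numpy as np
im,d=get_image("side");cv2.imwrite("pics/side2.png",cv2.resize(im[130:320,160:340,::-1],None,fx=3,fy=3,interpolation=cv2.INTER_CUBIC))
E
```

```text
(no output)
```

View pics/side2.png

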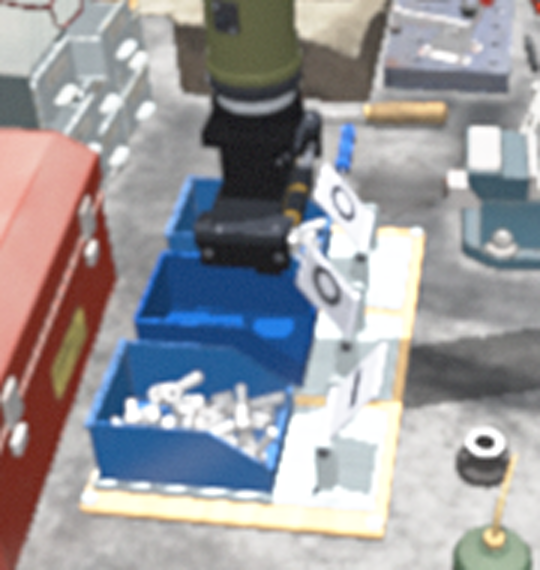

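Fingertips are behind tag 2's upper edge, seen at (305,225) in the crop, touching nothing. I'll pull gently toward the robot.

{"api": "jog_arm", "payload": {
  "targets": [
    [0,0,0,0,-1,0,0],
    [0,0,0,0,-1,0,0],
    [0,0,0,0,-1,0,0],
    [0,0,0,0,-1,0,0],
    [0,0,0,0,-1,0,0],
    [0,0,0,0,0,0,0]
  ]
}}

```text
time: 4.75
position: [0.4889, 0.0943, 0.1265]
tool_rot: [1.208, 1.209, -1.209]
ft_force: [-0.1, 0.1, 0.4]
grip_width: 0.004
```

```bash
python3 - <<'E'
from bench import *
import cv2,numpy as np
im,d=get_image("side");cv2.imwrite("pics/side3.png",cv2.resize(im[130:320,160:340,::-1],None,fx=3,fy=3,interpolation=cv2.INTER_CUBIC))
E
```

```text
(no output)
```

View pics/side3.png

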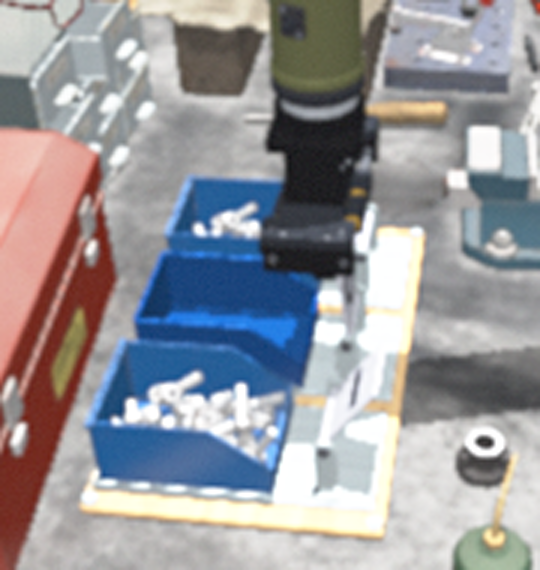

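Tag 2 is about upright with no force to speak of. I continue past the hinge line.

{"api": "jog_arm", "payload": {
  "targets": [
    [0,0,0,0,-1,0,0],
    [0,0,0,0,-1,0,0],
    [0,0,0,0,-1,0,0],
    [0,0,0,0,-0.5,0,0],
    [0,0,0,0,0,0,0],
    [0,0,0,0,0,0,0],
    [0,0,0,0,0,0,0]
  ]
}}

```text
time: 5.68
position: [0.455, 0.0944, 0.1266]
tool_rot: [1.209, 1.209, -1.209]
ft_force: [-0.7, 0.5, 0.4]
grip_width: 0.008
```

```bash
python3 - <<'E'
from bench import *
import cv2,numpy as np
im,d=get_image("side");cv2.imwrite("pics/side4.png",cv2.resize(im[130:320,160:340,::-1],None,fx=3,fy=3,interpolation=cv2.INTER_CUBIC))
im,d=get_image("wrist");cv2.imwrite("pics/wrist4.png",im[:,:,::-1])
E
```

```text
(no output)
```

View pics/side4.png

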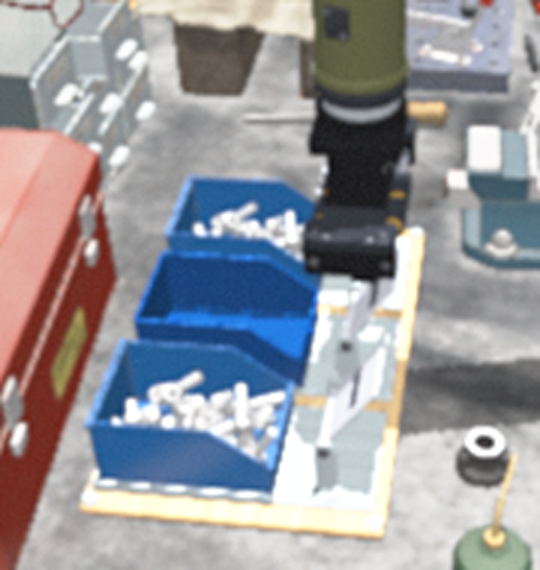

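View pics/wrist4.png

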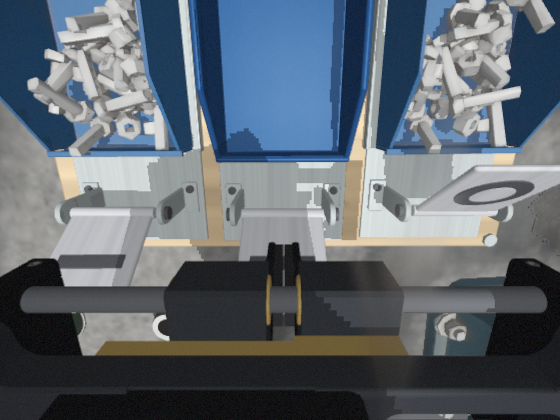

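Tag 2 now leans forward, with its face at (283,235) in the wrist view, and tag 3 still shows its ring at (490,192). I lift, move in front of tag 1 and go down.

{"api": "jog_arm", "payload": {
  "targets": [
    [0,0,0,-3.5,0,0,0],
    [0,0,0,-4,0,0,0],
    [0,0,0,0,-1.8,-4.2,0],
    [0,0,0,0,-1.8,-4.2,0],
    [0,0,0,0,-1.9,-4.2,0],
    [0,0,0,0,0,0,0],
    [0,0,0,0,0,0,0]
  ]
}}

```text
time: 6.65
position: [0.4, 0.2199, 0.2015]
tool_rot: [1.209, 1.209, -1.209]
ft_force: [0.0, 0.3, 0.0]
grip_width: 0.005
```

{"api": "jog_arm", "payload": {
  "targets": [
    [0,0,0,3.5,0,0,0],
    [0,0,0,3.0,0,0,0],
    [0,0,0,1.0,0,0,0],
    [0,0,0,0,0,0,0],
    [0,0,0,0,0,0,0]
  ]
}}

```text
time: 7.28
position: [0.4007, 0.2206, 0.1276]
tool_rot: [1.211, 1.208, -1.208]
ft_force: [-0.8, -0.1, 0.3]
grip_width: 0.007
```

```bash
python3 - <<'E'
from bench import *
import cv2,numpy as np
im,d=get_image("side");cv2.imwrite("pics/side5.png",cv2.resize(im[130:320,160:340,::-1],None,fx=3,fy=3,interpolation=cv2.INTER_CUBIC))
E
```

```text
(no output)
```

View pics/side5.png

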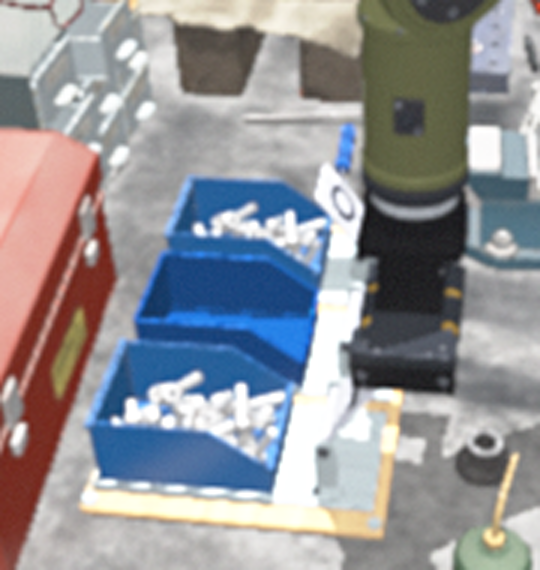

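The fingers stand in front of tag 1. I push toward the bin.

{"api": "jog_arm", "payload": {
  "targets": [
    [0,0,0,0,1,0,0],
    [0,0,0,0,1,0,0],
    [0,0,0,0,1,0,0],
    [0,0,0,0,1,0,0],
    [0,0,0,0,1,0,0],
    [0,0,0,0,1,0,0],
    [0,0,0,0,1,0,0],
    [0,0,0,0,1,0,0],
    [0,0,0,0,0,0,0],
    [0,0,0,0,0,0,0]
  ]
}}

```text
time: 8.57
position: [0.4794, 0.2206, 0.1264]
tool_rot: [1.208, 1.21, -1.209]
ft_force: [0.4, -0.2, 0.5]
grip_width: 0.005
```

```bash
python3 - <<'E'
from bench import *
import cv2,numpy as np
im,d=get_image("side");cv2.imwrite("pics/side6.png",cv2.resize(im[130:320,160:340,::-1],None,fx=3,fy=3,interpolation=cv2.INTER_CUBIC))
E
```

```text
(no output)
```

View pics/side6.png

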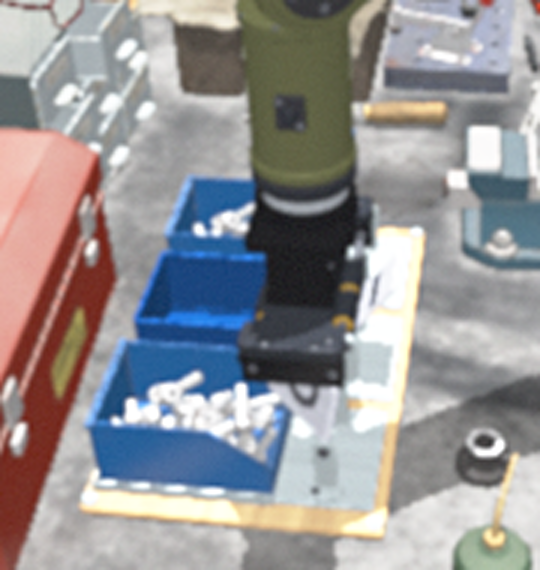

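Tag 1 is leaned back with the ring face visible at (305,390). I back off slightly, lift clear and check everything.

{"api": "jog_arm", "payload": {
  "targets": [
    [0,0,0,0,-1,0,0],
    [0,0,0,-4,0,0,0],
    [0,0,0,-5,0,0,0],
    [0,0,0,-5,0,0,0],
    [0,0,0,-5,0,0,0],
    [0,0,0,0,0,5,0],
    [0,0,0,0,0,5,0],
    [0,0,0,0,0,5,0],
    [0,0,0,0,0,5,0],
    [0,0,0,0,0,5,0]
  ]
}}

```text
time: 9.88
position: [0.4688, -0.0305, 0.3166]
tool_rot: [1.208, 1.209, -1.209]
ft_force: [0.1, -0.1, -0.4]
grip_width: 0.007
```

{"api": "jog_arm", "payload": {
  "targets": [
    [0,0,0,0,0,5,0],
    [0,0,0,0,0,5,0],
    [0,0,0,0,0,5,0],
    [0,0,0,0,0,5,0],
    [0,0,0,0,0,5,0],
    [0,0,0,0,0,0,0],
    [0,0,0,0,0,0,0]
  ]
}}

```text
time: 10.75
position: [0.4698, -0.2781, 0.3165]
tool_rot: [1.209, 1.211, -1.208]
ft_force: [-0.2, 1.2, 0.6]
grip_width: 0.001
```

```bash
python3 - <<'E'
from h import *
import cv2
for n in ["side","top"]:
    im,d=get_image(n)
    V=grid(n,d);V0=grid(n,np.load(n+"d.npy"))
    c=(slice(130,350),slice(160,380)) if n=="side" else (slice(120,300),slice(110,350))
    cv2.imwrite(f"pics/{n}7.png",cv2.resize(im[c][:,:,::-1],None,fx=2.7 if n=="side" else 3.3,fy=2.7 if n=="side" else 3.3,interpolation=cv2.INTER_CUBIC))
    for y0 in [.22,.0925,-.0355]:
        m=(abs(V[...,1]-y0)<.022)&(V[...,0]>.41)&(V[...,0]<.54)&(V[...,2]>.075)&(V[...,2]<.14)
        q=V[m];print(y0,n,len(q),q[q[:,2]>.105].mean(0).round(3) if len(q) else '')
E
```

```text
0.22 side 238 [0.505 0.221 0.115]
0.0925 side 113 [0.432 0.092 0.116]
-0.0355 side 137 [ 0.506 -0.035  0.115]
0.22 top 393 [0.503 0.219 0.114]
0.0925 top 292 [0.429 0.092 0.116]
-0.0355 top 378 [ 0.505 -0.035  0.114]
```

View pics/top7.png

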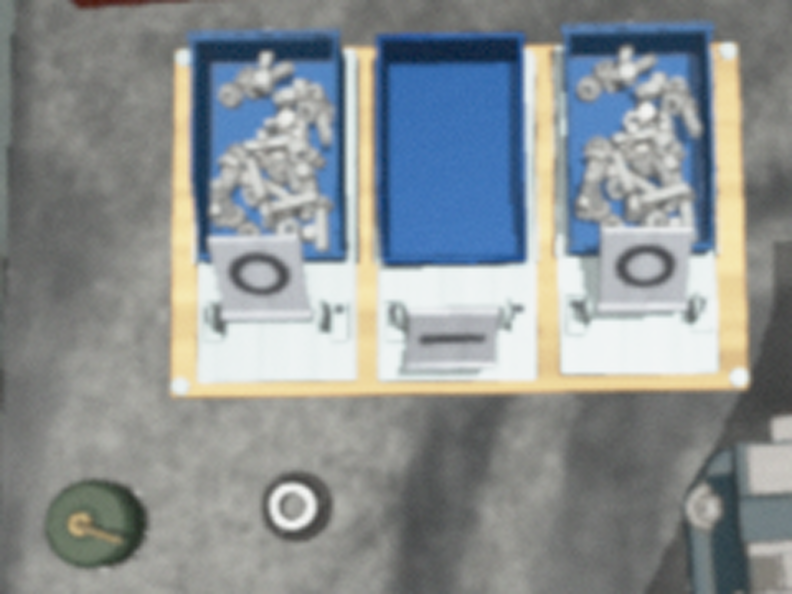

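View pics/side7.png

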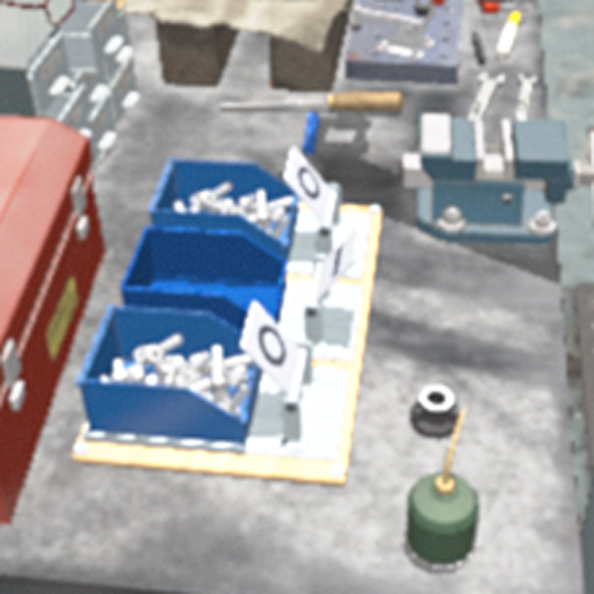

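Both full bins show rings at (258,273) and (645,266), and the empty one shows its bar at (452,338). The bins, can and boss are where they were, and the robot is clear.

```bash
python3 -c "
from bench import *
print(get_state()['qd']); print(close_job())"
```

```text
[-0.00461217 -0.00023665  0.00176688 -0.00464124  0.00491738 -0.00171088
  0.00193045]
the job is handed in; nothing more can be done
None
```

All three tags now match their bins, and I handed the job in at about 11 s of the 64 s allowed. With the fingers shut, I pulled the empty bin's tag (middle station) forward and pushed the left full bin's tag back. The right full bin's tag was already correct, so I left it alone.

- **Tags:** the last top and side pictures show the rings leaned back on both full bins and the bar leaned forward on the empty one. The measured depth of the two tipped tags is within about 3 mm of what correctly resting tags measured at the start.
- **Bins and bystanders:** comparing the pictures by eye, the bins, oil can and casting stand where they did at the start. The deburring tool shows in the final side view and looks unmoved, but I did not measure it separately.
- **Forces:** the wrist force readings stayed near 1 N or less at the end of every move. The arm finished clear of everything.

No check failed or disagreed. Handing in gave no verdict.

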